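# Back off a ratchet feed wheel by one notch

## Robot

A 6-joint arm with a two-finger parallel gripper is mounted at the origin on the work surface. World frame = base frame: x ahead of the robot, y to its left, z up, the work surface at z = 0. Lengths are in m, angles in degrees, forces in N, time in s.
With the tool pointing down it reaches from about 0.375 to 0.9 m from the base axis. Payload 3.1 kg.
Tool frame: the origin (TCP) lies midway between the tips of the shut fingers; the grasp point (between the pads) lies bot.pinch_z behind it (bot.pinch_z is the distance from the TCP to the grasp point, in m); z points along the fingers, y is the direction in which the jaws open and shut (so a half turn about z gives the same grasp; the last joint's range is limited). The gripper opens to 87 mm and grips with 3 to 60 N. Pads are 19 mm wide; open, the fingers measure 117 mm over their backs; the gripper's body (75 mm by 190 mm) begins 51 mm behind the grasp point.
Start: joints at [55.491, 30.224, 82.088, -0, 67.689, -10.227], TCP at [0.257, 0.57, 0.196] pointing down, gripper open.
Joint ranges: [-176.69, 176.69], [-43.24, 126.21], [12.49, 139.97], [-82, 262], [0, 151.66], [-163.58, 163.58]. Speed limits (degrees/s): [159.86, 159.86, 180, 180, 180, 180].

## Interface

Orientations are given as a 3x3 rotation matrix whose columns are the frame's x, y, z axes.
In Python, from rig import bot gives the robot as it stands.
- The arm moves only by the tool apply_moves, never from a script. Its argument "motion" is text: rows parted by semicolons, each of 7 numbers parted by spaces: the shift along the tool's x, y, z in m, then the turn, a rotation vector about the tool's x, y, z in degrees, then the finger opening in m, from 0 to 0.087. A call has exactly 8 rows; each row is the pose to reach, as a shift and turn from the pose commanded when the call began, along the tool's axes at that moment; what a row does not reach only later rows make up. A row lasts 1/8 s, in which the tool goes at most 62.5 mm and 10.7 degrees, less where a joint would pass 70% of its speed; a pose out of reach is approached as far as the arm can. A call with a gripper value outside its range is refused whole. The fingers move at their own pace and stop on an object; the grip force is fixed at half the most. Time passes only in rows, so rows that repeat a pose let the fingers close, or fill a call up. It gives the time, the measured TCP pose, the force and the opening at its end, in the units of the state.
- bot.read_state(): the state, without advancing time (a new reading comes with each control period).
- bot.capture(name): name is "scene" or "top" or "wrist"; returns the picture (384x512x3 uint8, red, green, blue); there is no depth.
- bot.get_calibration(name): a dict with "fx", "fy", "cx", "cy" (pixels), "rvec" (rotation vector, rad) and "tvec" (3), from world to camera coordinates, as OpenCV has them. Camera axes: x right, y down, z forward; pixel columns grow to the right and rows downward; lengths in m; the calibration is good to about 2 mm. A picture is of the moment at which its call begins: read the wrist's pose just before it. get_calibration takes no time and is no camera call; for the wrist camera it gives the pose at the moment of the call.
- bot.hand_in(): hands the job in, once; it reports no verdict.
Trained networks look in the newest picture that a camera, given by its name, has taken for a name from the list of things; names that differ only in an ending like _2 or _b are one class to them, and where a whole thing is asked for, a point or a joint stands for the part that bears it (a point fixed in the world has none). Each returns a list of dicts, best first, with "p" (0 to 1); they miss things now and then, are a little off and sometimes report something else, mostly with a low value. They report only what shows in the picture. A call takes as long as a camera call.
- bot.find_in(name, camera): "point" ([x, y, z] in m, in world coordinates, good to about 4 mm: the middle of the surface that is visible of it).
The state is a dict: "time_s": time; "joint_positions": joint angles; "qvel": joint speeds; "tau": joint torques, N m; "position": TCP position; "tcp_rot": TCP orientation; "force": force on the tool from outside, world axes, zero at the start; "moment": the same for the moment, N m; "opening": opening from 0.0 (shut) to 1.0 (fully open).
Only numpy, scipy, OpenCV 4.12 (cv2) and the standard library are available. Lean on these libraries where they do the work, as an engineer would, in place of code of your own. Each camera call takes 0.05 s, during which the arm holds its last target.

## Task

The yellow feed wheel on the bench was advanced one notch too far. With a fingertip, lift the red pawl's nose clear of the wheel by pushing its upright thumb lever outward (it stays up), push the wheel back exactly one notch by one of its pins (clockwise seen from above), then push the lever back so that the pawl is fully seated in the new notch. Only push, gently, pick nothing up, and leave the jar, fittings, cup and tools where they are.

Things in the scene. Friction and masses are not known exactly. Their poses are not given: they have to be found in the camera images.
- feeder: The fixed feeder: an aluminium base plate 220 mm (its x) by 305 mm (its y) by 12 mm thick, carrying the wheel and the pawl. Origin on the wheel's axis, at the table surface; z up. Seen from the wheel's axis the pawl stands in the direction of the feeder's +y; the plate reaches from -130 to +175 mm in y. It stands at a different place and yaw each time.
- wheel_axis (a point): Point on the wheel's upright axis at the height of the wheel disc's upper face, 32 mm above the table. The flat yellow wheel is 180 mm across; twelve saw teeth, 30 degrees apart, rise 12 mm from the face (to 44 mm above the table) on a ring of radius 71 to 89 mm; a black hub of 20 mm radius reaches 46 mm.
- wheel (a joint): Turn of the wheel in rad about its upright axis: positive is counter-clockwise from above (the feed direction), negative is backward, clockwise. It starts between -0.04 and 0.04 with the pawl in a notch; one notch back reads -0.524. The wheel is stiff (about 0.15 N m, or 3 N at a pin), does not coast, and stays where it is left. In a notch the seated pawl leaves it about 0.06 rad of play either way.
- pin_a (a point): Centre of the flat top of an upright steel pin on the wheel, 12 mm in diameter and 50 mm tall, at 50 mm from the axis; its top is 82 mm above the table. Four such pins stand 90 degrees apart and turn with the wheel; with the wheel at 0 this one lies 45 degrees clockwise (from above) of the pawl.
- pin_b (a point): Like pin_a: the next pin counter-clockwise, 45 degrees counter-clockwise of the pawl with the wheel at 0.
- pin_c (a point): Like pin_a: the third pin, 135 degrees counter-clockwise of the pawl with the wheel at 0.
- pin_d (a point): Like pin_a: the fourth pin, 135 degrees clockwise of the pawl with the wheel at 0.
- pawl (a joint): Swing of the red pawl in rad about its level pivot (along the feeder's x): 0 is fully down, nose seated between two teeth and backward turning blocked; it grows to 0.9 as the thumb lever is pushed outward, away from the wheel, and the nose rises. The nose is clear of the teeth above 0.3. The pivot is stiff (about 0.09 N m, 1.6 N at the bar), so the pawl stays where it is left. It starts at 0 to 0.02.
- pawl_pivot (a point): Centre of the pawl's pivot, 120 mm from the wheel's axis in the feeder's +y and 50 mm above the table, between two dark posts (46 mm over both along x, 60 mm tall). The pawl's arm reaches 46 mm from here towards the wheel, its nose (10 mm wide along x) hanging into the teeth ring at 80 mm from the wheel's axis.
- pawl_bar (a point): Centre of the black cross bar at the top of the thumb lever: 12 mm in diameter, 36 mm long along the feeder's x, 55 mm from the pivot. With the pawl seated it is 14 mm nearer the wheel than the pivot and 103 mm above the table; it moves with the pawl.
- pawl_nose (a point): Middle of the lower end of the pawl's nose, 34 mm above the table when seated.
- jar_mid (a point): Small closed jar, 40 mm across, 55 mm tall, loose on the base plate's corner at the pawl's +x side; the point is at its middle. A bystander: leave it.
- nipple_mid (a point): Brass pipe nipple standing on end, 30 mm across, 45 mm tall, loose on the base plate's corner at the pawl's -x side; the point is at its middle. A bystander: leave it.
- screwdriver_mid (a point): Screwdriver lying on the table to the right of the feeder; the point is at its middle. A bystander: leave it.
- wrench_mid (a point): Wrench lying on the table to the far right; the point is at its middle. A bystander: leave it.
- cup_mid (a point): White plastic cup, 70 mm across, 75 mm tall, on the table; the point is at its middle. A bystander: leave it.
- valve_mid (a point): Brass ball valve with a flat red handle, 54 mm tall, on the table; the point is at its middle. A bystander: leave it.
- tee_mid (a point): Brown plastic pipe tee, 85 mm long, 32 mm thick, lying on the table; the point is at its middle. A bystander: leave it.

How it is judged (in metres and radians):
On the way, in this order (a step that is already met when the one before it is completed fails the run):
1. the pawl is lifted clear of the teeth (above 0.3 rad) while the wheel is still in its first notch (value of joint pawl above 0.3 rad and value of joint wheel between -0.15 and 0.15 rad), for 0.2 s.
2. with the pawl still up, the wheel is pushed back one notch (value of joint pawl above 0.25 rad and value of joint wheel between -0.6236 and -0.4236 rad), for 0.2 s.
At the end, for the whole second after the job is handed in: The pawl is fully seated (below 0.08 rad) in the next notch, and the wheel rests one notch back of its first place (-0.524 rad, within 0.09) (value of joint pawl below 0.08 rad and value of joint wheel between -0.6136 and -0.4336 rad and velocity of joint wheel between -0.05 and 0.05 rad/s); the robot touches nothing.
It fails at once if the wheel goes back by two notches (value of joint wheel below -0.95 rad).
It fails at once if the wheel is fed forward by a notch (value of joint wheel above 0.45 rad).
It fails at once if the feeder is pushed or gripped hard (over 60 N) (contact force between the fingers and feeder above 60 N).
It fails at once if a jar, fitting, cup or tool is moved by more than 20 mm or picked up (distance of any of jar_mid, nipple_mid, screwdriver_mid, wrench_mid, cup_mid, valve_mid, tee_mid from where it was at the start of the episode above 0.02 m).
It also fails if it takes over 51 s, if anything falls off the work surface, if the arm or the gripper's body presses on something with over 40 N, if the wrist force passes 120 N, or if a joint passes its speed limit or range.

## Working session

There is one attempt and no reset: what is moved stays moved. The work goes in short steps, Python scripts to look and compute and a tool call to move; the robot and the scene stay as the last step left them, time stands still between calls to the robot, and variables do not carry over. Pictures are saved under pics/ and viewed, and the job is handed in when it is done.

Besides the shell and the picture viewer there is one more tool, called after ">>>" as name(argument=value, ...) on one line, values as JSON. apply_moves: Moves the arm, as the interface text tells. Its arguments: {"type":"object","properties":{"motion":{"type":"string"}},"required":["motion"]}

```bash
ls; mkdir -p pics
cat > h.py <<'E'
import numpy as np, cv2
from rig import bot
def proj(cam,P):
    c=bot.get_calibration(cam)
    K=np.array([[c['fx'],0,c['cx']],[0,c['fy'],c['cy']],[0,0,1.]])
    p,_=cv2.projectPoints(np.asarray(P,float).reshape(-1,3),np.array(c['rvec'],float),np.array(c['tvec'],float),K,None)
    return p.reshape(-1,2)
def unproj(cam,uv,z):
    c=bot.get_calibration(cam)
    R,_=cv2.Rodrigues(np.array(c['rvec'],float)); t=np.array(c['tvec'],float).ravel()
    d=R.T@np.array([(uv[0]-c['cx'])/c['fx'],(uv[1]-c['cy'])/c['fy'],1]); o=-R.T@t
    return o+d*(z-o[2])/d[2]
def snap(cam,name):
    im=bot.capture(cam); cv2.imwrite(f'pics/{name}.png',cv2.cvtColor(im,cv2.COLOR_RGB2BGR)); return im
E
python3 - <<'E'
from h import *
s=bot.read_state(); print(s['time_s'],s['position'],s['tcp_rot'],s['opening'],bot.pinch_z)
snap('scene','s0'); snap('top','t0')
for n in ['wheel_axis','pawl_pivot','pawl_bar','pin_a','jar_mid','nipple_mid']:
    for cam in ['top']:
        print(n,cam,[(np.round(d['point'],4).tolist(),round(d['p'],2)) for d in bot.find_in(n,cam)][:5])
E
```

```text
pics
0.0 [0.25654776 0.5691018  0.19529428] [[-9.11554431e-01  4.11177757e-01 -1.17078731e-03]
 [ 4.11179255e-01  9.11552945e-01 -1.68776660e-03]
 [ 3.73262540e-04 -2.01989458e-03 -9.99997890e-01]] 0.9993265040255951 0.0187
wheel_axis top [([0.5576, 0.0796, 0.0137], 0.81), ([0.5552, 0.1681, 0.0579], 0.42)]
pawl_pivot top [([0.5572, 0.0775, 0.0144], 0.65), ([0.4734, 0.1676, 0.0592], 0.44)]
pawl_bar top [([0.5562, 0.1665, 0.0585], 0.78), ([0.5655, 0.0625, 0.0332], 0.5)]
pin_a top [([0.5666, 0.058, 0.0311], 0.92), ([0.4705, 0.1681, 0.0614], 0.62)]
jar_mid top [([0.6289, 0.207, 0.0669], 0.66)]
nipple_mid top []
```

View pics/t0.png

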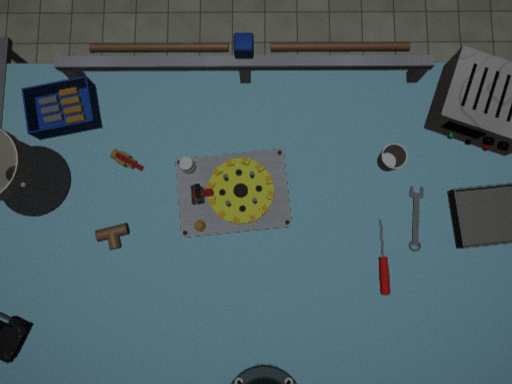

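View pics/s0.png

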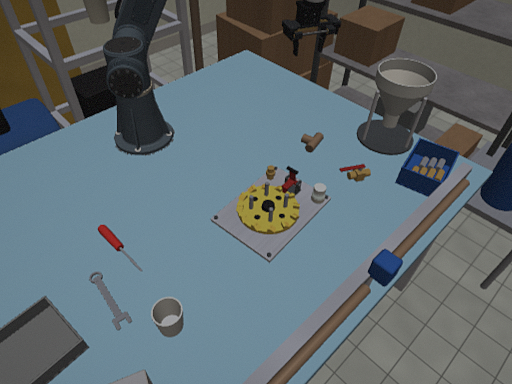

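The top view shows the wheel hub at about (241,191), the pawl to its left at (200,193), the jar at (187,164) and the nipple at (200,226). The feeder's +y is roughly world +y. Next I'll zoom in.

Run:
```python
from h import *
im=cv2.imread('pics/t0.png'); c=im[140:245,170:300]; cv2.imwrite('pics/t0z.png',cv2.resize(c,None,fx=6,fy=5.7,interpolation=cv2.INTER_CUBIC)) 
c=im[140:245,170:300]; cv2.imwrite('pics/t0z.png',cv2.resize(c,None,fx=5.7,fy=5.7,interpolation=cv2.INTER_CUBIC))
im=cv2.imread('pics/s0.png'); c=im[155:265,205:340]; cv2.imwrite('pics/s0z.png',cv2.resize(c,None,fx=5.4,fy=5.4,interpolation=cv2.INTER_CUBIC))
t=cv2.imread('pics/t0.png').astype(int)
# yellow mask ellipse fit
m=((t[...,2]>150)&(t[...,1]>130)&(t[...,0]<90)).astype(np.uint8)
m[:,:190]=0;m[:,290:]=0;m[:140]=0;m[245:]=0
cs,_=cv2.findContours(m,cv2.RETR_EXTERNAL,cv2.CHAIN_APPROX_NONE); cc=max(cs,key=cv2.contourArea); h=cv2.convexHull(cc)
print(cv2.fitEllipse(h),cv2.minEnclosingCircle(h))
(u,v),_=cv2.minEnclosingCircle(h); print(unproj('top',(u,v),.04))
# plate corner screws
for uv in [(180,157.5),(281,151.5),(288,223),(185,233)]: print(unproj('top',uv,.012))
c=bot.get_calibration('top');R,_=cv2.Rodrigues(np.array(c['rvec']));print(c['fx'],-R.T@np.array(c['tvec']).ravel())
```

```text
Traceback (most recent call last):
ValueError: max() iterable argument is empty
```

View pics/t0z.png

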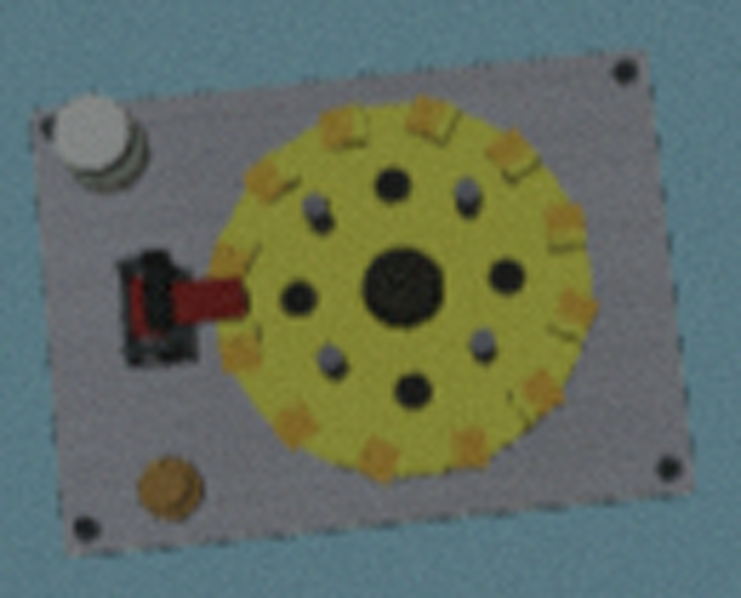

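View pics/s0z.png

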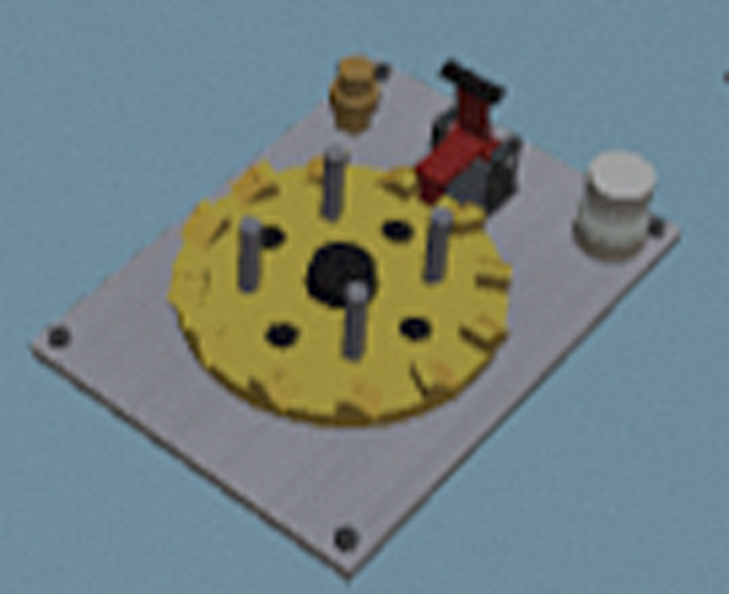

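```bash
cat > fit.py <<'E'
from h import *
from scipy.optimize import least_squares
def pin(deg,w,r=.05,z=.082):
    a=np.pi/2+np.radians(deg)+w; return [r*np.cos(a),r*np.sin(a),z]
def pts(w): return dict(hub=[0,0,.046],a=pin(-45,w),b=pin(45,w),c=pin(135,w),d=pin(-135,w),TL=[.11,.175,.012],TR=[.11,-.13,.012],BR=[-.11,-.13,.012],BL=[-.11,.175,.012],bar=[0,.106,.103])
def toW(p,P): c,s=np.cos(p[2]),np.sin(p[2]); P=np.atleast_2d(P); return np.c_[p[0]+c*P[:,0]-s*P[:,1],p[1]+s*P[:,0]+c*P[:,1],P[:,2]]
if __name__=='__main__':
    T=dict(hub=(403,288),a=(316,203),d=(468,188),b=(331,355),c=(484,340),TL=(32,108),TR=(645,52),BR=(692,492),BL=(68,553),bar=(157,292))
    S=dict(hub=(341,270),a=(441,215),b=(336,152),c=(250,226),d=(356,290),TL=(680,235),TR=(348,568),BR=(32,347),BL=(393,65),bar=(474,82))
    T={k:((u+.5)/5.7-.5+170,(v+.5)/5.7-.5+140) for k,(u,v) in T.items()}
    S={k:((u+.5)/5.4-.5+205,(v+.5)/5.4-.5+155) for k,(u,v) in S.items()}
    def res(p,full=False):
        P=pts(p[3]); out=[]
        for cam,M in (('top',T),('scene',S)):
            pr=proj(cam,toW(p,[P[k] for k in M])); out.append(pr-np.array(list(M.values())))
        if full: return out
        return np.concatenate(out).ravel()
    r=least_squares(res,[.55,.1,0,0],loss='soft_l1'); print(r.x,np.degrees(r.x[2]))
    for o,M in zip(res(r.x,True),(T,S)): print({k:np.round(v,1).tolist() for k,v in zip(M,o)})
    np.save('p.npy',r.x)
    P=pts(r.x[3])
    for k in P: print(k,np.round(toW(r.x,P[k]),4))
    # separately per camera
E
python3 fit.py
```

```text
[0.56652595 0.06125631 0.09510235 0.00490147] 5.448963345256051
{'hub': [-0.3, -1.0], 'a': [-0.4, 0.0], 'd': [-0.3, -0.1], 'b': [-0.6, -0.0], 'c': [-0.4, -0.1], 'TL': [-0.5, -0.4], 'TR': [0.4, -1.0], 'BR': [0.5, -0.1], 'BL': [-1.1, 0.1], 'bar': [0.7, -0.9]}
{'hub': [-0.0, -0.7], 'a': [-0.3, 0.1], 'b': [-0.4, 0.1], 'c': [-0.2, -0.3], 'd': [-0.1, 0.4], 'TL': [0.4, -0.8], 'TR': [-0.4, 0.6], 'BR': [-1.0, -1.0], 'BL': [-3.0, -1.5], 'bar': [-0.9, 0.9]}
hub [[0.5665 0.0613 0.046 ]]
a [[0.5982 0.1    0.082 ]]
b [[0.5278 0.0929 0.082 ]]
c [[0.5349 0.0225 0.082 ]]
d [[0.6052 0.0296 0.082 ]]
TL [[0.6594 0.2459 0.012 ]]
TR [[ 0.6884 -0.0577  0.012 ]]
BR [[ 0.4694 -0.0786  0.012 ]]
BL [[0.4404 0.225  0.012 ]]
bar [[0.5565 0.1668 0.103 ]]
```

```bash
cat > go.py <<'E'
from fit import *
import sys
p=np.load('p.npy')
def shift(F,yawdeg=None):
    """feeder coords target -> shift along current tool axes; prints"""
    s=bot.read_state(); R=np.array(s['tcp_rot']); d=R.T@(toW(p,F)[0]-np.array(s['position']))
    return np.round(d,4)
def infeeder():
    s=bot.read_state(); c,sn=np.cos(p[2]),np.sin(p[2]); d=np.array(s['position'])-[p[0],p[1],0]
    return np.round([c*d[0]+sn*d[1],-sn*d[0]+c*d[1],d[2]],4)
def yaw():
    R=np.array(bot.read_state()['tcp_rot']); return np.degrees(np.arctan2(R[1,0],R[0,0])-p[2])
E
python3 -c "
from go import *
print(infeeder(),yaw(),shift([0,.07,.195]),shift([0,.07,.15]))"
```

```text
[-0.26    0.5355  0.1961] 150.2736958683884 [-0.4566 -0.2753  0.0012] [-0.4566 -0.2753  0.0462]
```

>>> apply_moves(motion="-0.03 -0.018 0 0 0 8 0; -0.075 -0.045 0 0 0 17 0; -0.125 -0.075 0 0 0 26 0; -0.175 -0.105 0 0 0 35 0; -0.225 -0.136 0 0 0 44 0; -0.275 -0.166 0 0 0 53 0; -0.315 -0.19 0 0 0 60.3 0; -0.34 -0.205 0 0 0 60.3 0")

```text
time_s: 1.4
position: [0.4841, 0.241, 0.1965]
tcp_rot: [[-0.091, 0.996, 0.001], [0.996, 0.091, 0.0], [-0.0, 0.001, -1.0]]
force: [-0.3, -0.4, 0.7]
opening: 0.171
```

```bash
python3 -c "
from go import *
print(infeeder(),yaw(),shift([0,.07,.195]),shift([0,.07,.15]),bot.read_state()['joint_positions'],bot.read_state()['opening'])"
```

```text
[-0.065   0.1868  0.1965] 89.79948892580595 [-0.1165  0.0654  0.0015] [-0.1165  0.0653  0.0465] [ 1.46278226e+01  2.37100768e+01  9.42334096e+01 -1.48579382e-02
  6.20057365e+01  9.38633642e+00] 0.17076788587416278
```

>>> apply_moves(motion="-0.03 0.017 0.01 0 0 0 0; -0.06 0.034 0.02 0 0 0 0; -0.09 0.051 0.03 0 0 0 0; -0.115 0.065 0.036 0 0 0 0; -0.115 0.065 0.036 0 0 0 0; -0.115 0.065 0.036 0 0 0 0; -0.115 0.065 0.036 0 0 0 0; -0.115 0.065 0.036 0 0 0 0")

```text
time_s: 2.4
position: [0.5578, 0.1355, 0.1606]
tcp_rot: [[-0.096, 0.995, 0.0], [0.995, 0.096, 0.0], [0.0, 0.0, -1.0]]
force: [-0.2, -0.4, -0.1]
opening: 0.006
```

```bash
python3 -c "
from go import *
print(infeeder(),yaw(),bot.read_state()['opening'])
snap('wrist','w1');snap('scene','s1')
P=pts(p[3]);print({k:np.round(proj('wrist',toW(p,P[k]))[0]).tolist() for k in P})
im=cv2.imread('pics/s1.png'); c=im[105:265,205:340]; cv2.imwrite('pics/s1z.png',cv2.resize(c,None,fx=3.7,fy=3.7,interpolation=cv2.INTER_CUBIC))
"
```

```text
[-0.0017  0.0748  0.1606] 90.04526506711082 0.0061883321261563765
{'hub': [255.0, 244.0], 'a': [290.0, 227.0], 'b': [220.0, 228.0], 'c': [222.0, 289.0], 'd': [288.0, 289.0], 'TL': [352.0, 89.0], 'TR': [333.0, 319.0], 'BR': [176.0, 319.0], 'BL': [157.0, 89.0], 'bar': [255.0, 161.0]}
```

View pics/w1.png

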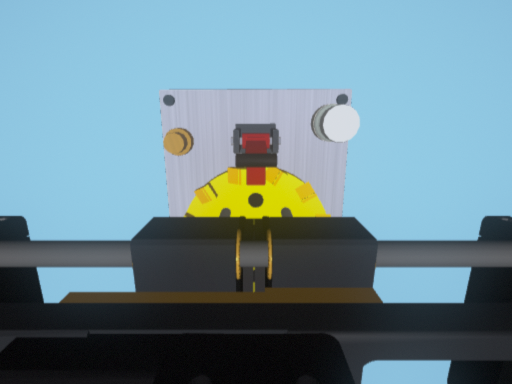

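View pics/s1z.png

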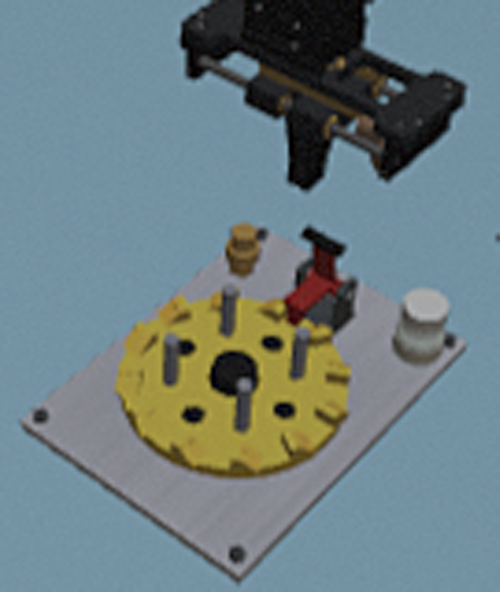

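The wrist view shows the bar at (257,159), against a prediction of (255,161). The plate corners match too. Now I'll descend inside the bar and push outward.

>>> apply_moves(motion="0 0.002 0.02 0 0 0 0; 0 0.002 0.04 0 0 0 0; 0 0.002 0.06 0 0 0 0; 0 0.002 0.072 0 0 0 0; 0.005 0.002 0.072 0 0 0 0; 0.01 0.002 0.072 0 0 0 0; 0.014 0.002 0.072 0 0 0 0; 0.018 0.002 0.072 0 0 0 0")

```text
time_s: 3.5
position: [0.5588, 0.1533, 0.0889]
tcp_rot: [[-0.095, 0.996, 0.001], [0.996, 0.095, 0.0], [0.0, 0.001, -1.0]]
force: [-0.7, -0.3, -0.1]
opening: 0.004
```

>>> apply_moves(motion="0.003 0 0 0 0 0 0; 0.006 0 0 0 0 0 0; 0.009 0 0 0 0 0 0; 0.012 0 0 0 0 0 0; 0.015 0 0 0 0 0 0; 0.018 0 0 0 0 0 0; 0.021 0 0 0 0 0 0; 0.021 0 0 0 0 0 0")

```text
time_s: 4.5
position: [0.5564, 0.1739, 0.0882]
tcp_rot: [[-0.095, 0.995, 0.0], [0.995, 0.095, 0.0], [-0.0, 0.0, -1.0]]
force: [0.5, 0.1, -0.2]
opening: 0.006
```

```bash
python3 -c "
from go import *
print(infeeder(),yaw())
snap('scene','s2');snap('wrist','w2')
im=cv2.imread('pics/s2.png'); c=im[105:265,205:340]; cv2.imwrite('pics/s2z.png',cv2.resize(c,None,fx=3.7,fy=3.7,interpolation=cv2.INTER_CUBIC))
"
```

```text
[0.0007 0.1131 0.0882] 89.99082384335875
```

View pics/s2z.png

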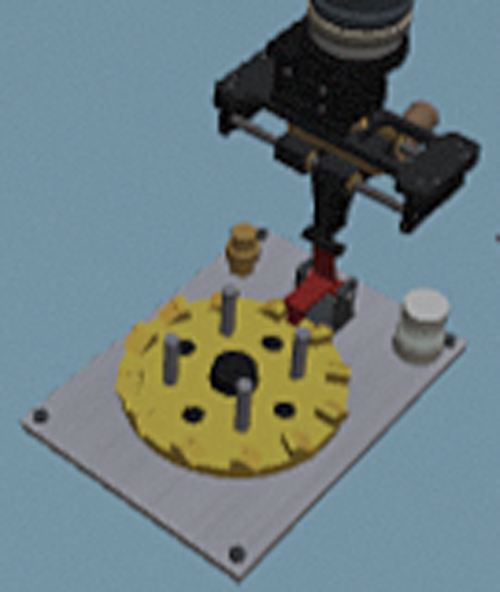

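View pics/w2.png

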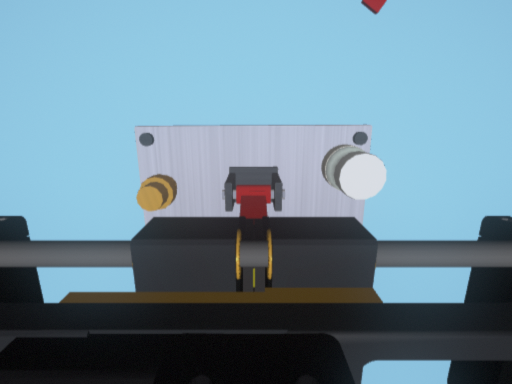

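The pawl hasn't moved and there's no force, so I need to see where the fingertip is relative to the bar.

```bash
python3 -c "
from go import *
c=bot.get_calibration('scene');R,_=cv2.Rodrigues(np.array(c['rvec']));print('cam feeder',-R.T@np.array(c['tvec']).ravel())
im=cv2.imread('pics/s2.png'); x0,y0,w,h=262,135,50,70;k=8
z=cv2.resize(im[y0:y0+h,x0:x0+w],None,fx=k,fy=k,interpolation=cv2.INTER_CUBIC)
tcp=np.array(bot.read_state()['position'])
for q,col in [(tcp,(0,255,0)),(tcp+[0,0,.05],(0,255,255)),(toW(p,[0,.106,.103])[0],(255,255,255)),(toW(p,[.018,.106,.103])[0],(255,255,255)),(toW(p,[-.018,.106,.103])[0],(255,255,255))]:
    u=proj('scene',q)[0]; print(u); cv2.circle(z,tuple(int((a-b+.5)*k) for a,b in zip(u,(x0,y0))),4,col,1)
cv2.imwrite('pics/s2zz.png',z)
"
```

```text
cam feeder [ 1.04289082 -0.48803891  0.8506865 ]
[292.52674768 173.24409282]
[294.28690801 160.53801601]
[291.45913458 170.68067554]
[296.46944947 173.50023459]
[286.52210471 167.90235771]
```

View pics/s2zz.png

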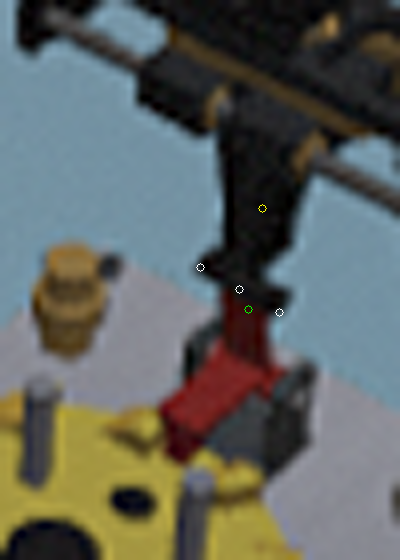

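```bash
python3 -c "
from go import *
print(proj('scene',[.5578,.1355,.1606]))
a=cv2.imread('pics/s1.png');b=cv2.imread('pics/s2.png')
x0,y0,w,h=262,125,50,80;k=7
z=np.hstack([cv2.resize(i[y0:y0+h,x0:x0+w],None,fx=k,fy=k,interpolation=cv2.INTER_CUBIC) for i in (a,b)])
z=np.clip(z.astype(float)*2.2,0,255).astype(np.uint8)
cv2.imwrite('pics/cmp.png',z)
print(bot.get_calibration('wrist'))
"
```

```text
[[286.32996049 160.93264002]]
{'fx': 281.3687405569531, 'fy': 281.3687405569531, 'cx': 253.5212119515134, 'cy': 191.19627610446125, 'rvec': array([-2.88170192, -0.13606977, -0.01907123]), 'tvec': array([-0.5704805 ,  0.1131173 ,  0.31523972])}
```

View pics/cmp.png

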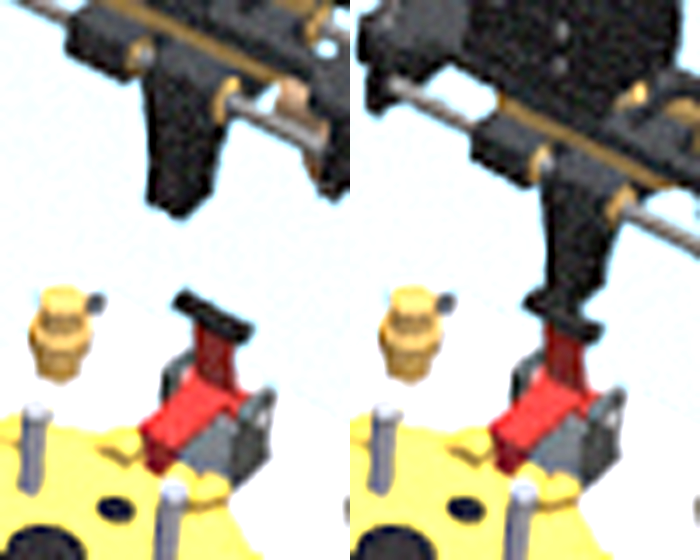

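Compared with the projected TCP, the visible tip sits about 5 px (about 20 mm) higher. So it passed just over the bar instead of against it. I'll back off, go lower and look again.

>>> apply_moves(motion="0 0 -0.01 0 0 0 0; -0.02 0 -0.01 0 0 0 0; -0.04 0 -0.01 0 0 0 0; -0.04 0 0 0 0 0 0; -0.04 0 0 0 0 0 0; -0.04 0 0 0 0 0 0; -0.04 0 0 0 0 0 0; -0.04 0 0 0 0 0 0")

```text
time_s: 5.6
position: [0.5603, 0.1343, 0.0883]
tcp_rot: [[-0.095, 0.995, 0.0], [0.995, 0.095, 0.0], [0.0, 0.0, -1.0]]
force: [-0.0, 0.7, -0.6]
opening: 0.001
```

```bash
cat > look.py <<'E'
from go import *
def look(n,win=(232,125,90,100),k=6,pts3=()):
    im=snap('scene',n); im=cv2.imread(f'pics/{n}.png'); x0,y0,w,h=win
    z=cv2.resize(im[y0:y0+h,x0:x0+w],None,fx=k,fy=k,interpolation=cv2.INTER_CUBIC)
    z=np.clip(z.astype(float)*2,0,255).astype(np.uint8)
    tcp=np.array(bot.read_state()['position'])
    for q,col in [(tcp,(0,255,0)),(tcp+[0,0,.02],(0,0,255))]:
        u=proj('scene',q)[0]; print(np.round(u,1)); cv2.circle(z,tuple(int((a-b+.5)*k) for a,b in zip(u,(x0,y0))),4,col,2)
    cv2.imwrite(f'pics/{n}z.png',z); print(infeeder(),yaw(),bot.read_state()['force'],bot.read_state()['time_s'])
E
python3 -c "
from look import *
look('s3')
print('tcp wrist',proj('wrist',bot.read_state()['position']))"
```

```text
[284.5 180.2]
[285.1 175.3]
[0.0007 0.0732 0.0884] 90.00273920372928 [ 0.32189618 -0.73051339  0.34284072] 5.65
tcp wrist [[253.50692909 217.84611274]]
```

View pics/s3z.png

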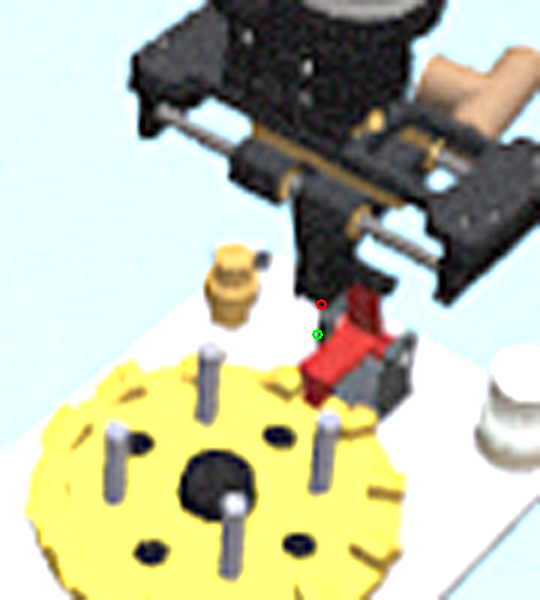

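The tip's lower end is at about (320,302), close to the TCP+20 mm marker (red dot). So the real tip is about 20 mm above the reported TCP. I'll lower by 22 mm and push.

>>> apply_moves(motion="0 0 0.008 0 0 0 0; 0 0 0.016 0 0 0 0; 0 0 0.022 0 0 0 0; 0.005 0 0.022 0 0 0 0; 0.01 0 0.022 0 0 0 0; 0.014 0 0.022 0 0 0 0; 0.018 0 0.022 0 0 0 0; 0.022 0 0.022 0 0 0 0")

```text
time_s: 6.65
position: [0.5585, 0.1555, 0.0666]
tcp_rot: [[-0.095, 0.995, 0.001], [0.995, 0.095, -0.001], [-0.001, 0.001, -1.0]]
force: [0.6, -2.6, 1.9]
opening: 0.002
```

```bash
python3 -c "
from look import *
look('s4')"
```

```text
[288.4 181.6]
[289.  176.8]
[0.001  0.0951 0.0667] 90.00471379384503 [ 0.88587511 -1.90629635  1.37689802] 6.7
```

View pics/s4z.png

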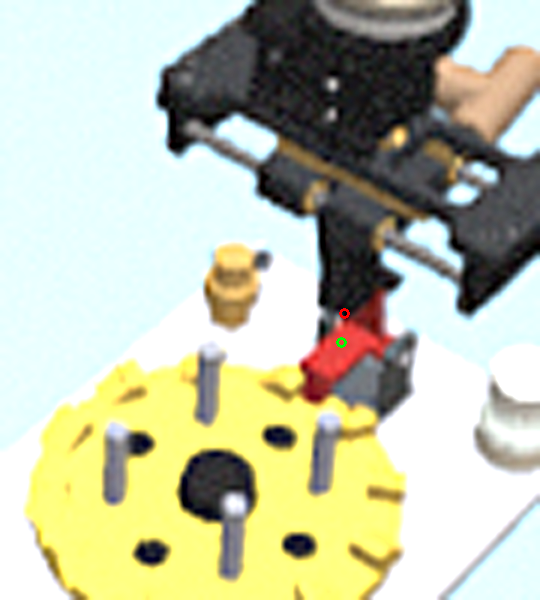

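>>> apply_moves(motion="0.004 0 0 0 0 0 0; 0.008 0 0 0 0 0 0; 0.012 0 0 0 0 0 0; 0.016 0 0 0 0 0 0; 0.02 0 0 0 0 0 0; 0.024 0 0 0 0 0 0; 0.027 0 0 0 0 0 0; 0.027 0 0 0 0 0 0")

```text
time_s: 7.7
position: [0.5552, 0.183, 0.0661]
tcp_rot: [[-0.095, 0.996, -0.001], [0.996, 0.095, 0.0], [0.0, -0.001, -1.0]]
force: [0.5, -1.3, -0.1]
opening: 0.002
```

```bash
python3 -c "
from look import *
look('s5')"
```

```text
[293.5 176.9]
[294.2 172.1]
[0.0003 0.1223 0.0661] 89.96695662806029 [-0.35937147 -0.89035977  0.43707111] 7.75
```

View pics/s5z.png

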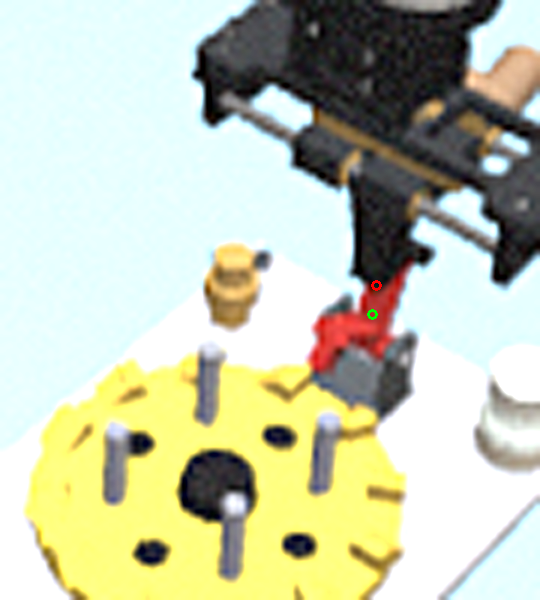

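Nose is up (about 0.55 rad). Now I'll back off, rise and go to pin_c's counter-clockwise side.

>>> apply_moves(motion="-0.012 0 0 0 0 0 0; -0.022 0 -0.03 0 0 0 0; -0.06 -0.01 -0.035 0 0 0 0; -0.1 -0.02 -0.035 0 0 0 0; -0.14 -0.03 -0.035 0 0 0 0; -0.175 -0.04 -0.035 0 0 0 0; -0.187 -0.04 -0.03 0 0 0 0; -0.187 -0.04 -0.02 0 0 0 0")

```text
time_s: 8.75
position: [0.5343, -0.008, 0.0862]
tcp_rot: [[-0.092, 0.996, 0.002], [0.996, 0.092, 0.0], [0.0, 0.002, -1.0]]
force: [0.2, -0.8, 0.0]
opening: 0.002
```

>>> apply_moves(motion="0 0 0 0 0 0 0; 0 0 0.01 0 0 0 0; 0 0 0.02 0 0 0 0; 0 0 0.03 0 0 0 0; 0 0 0.035 0 0 0 0; 0 0 0.035 0 0 0 0; 0 0 0.035 0 0 0 0; 0 0 0.035 0 0 0 0")

```text
time_s: 9.75
position: [0.5337, -0.0074, 0.0516]
tcp_rot: [[-0.094, 0.996, 0.001], [0.996, 0.094, -0.0], [-0.0, 0.001, -1.0]]
force: [0.5, 1.2, -0.1]
opening: 0.005
```

```bash
python3 -c "
from look import *
look('s6',(222,145,100,100))"
```

```text
[242.6 208.5]
[242.6 203.8]
[-0.0392 -0.0652  0.0516] 89.96543637605052 [0.03688964 0.56191227 0.97753597] 9.8
```

View pics/s6z.png

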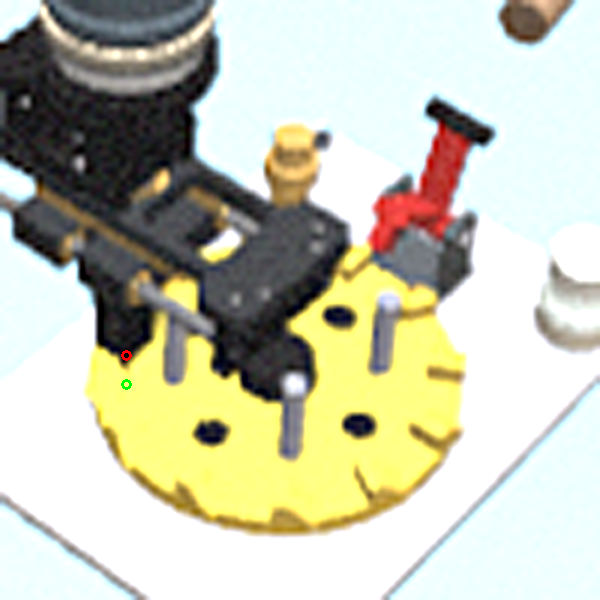

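>>> apply_moves(motion="0 0 0.005 0 0 0 0; 0 0 0.01 0 0 0 0; 0.005 0 0.01 0 0 0 0; 0.01 0 0.01 0 0 0 0; 0.014 -0.001 0.01 0 0 0 0; 0.018 -0.002 0.01 0 0 0 0; 0.022 -0.003 0.01 0 0 0 0; 0.024 -0.004 0.01 0 0 0 0")

```text
time_s: 10.8
position: [0.524, 0.0146, 0.0411]
tcp_rot: [[-0.097, 0.995, -0.006], [0.995, 0.097, -0.003], [-0.002, -0.006, -1.0]]
force: [-3.1, -8.5, 0.6]
opening: 0.008
```

```bash
python3 -c "
from look import *
look('s7',(222,145,100,100))"
```

```text
[246.1 205.2]
[246.1 200.5]
[-0.0463 -0.0419  0.041 ] 90.07653201781362 [-1.85997642 -5.49241992 -0.14556332] 10.85
```

View pics/s7z.png

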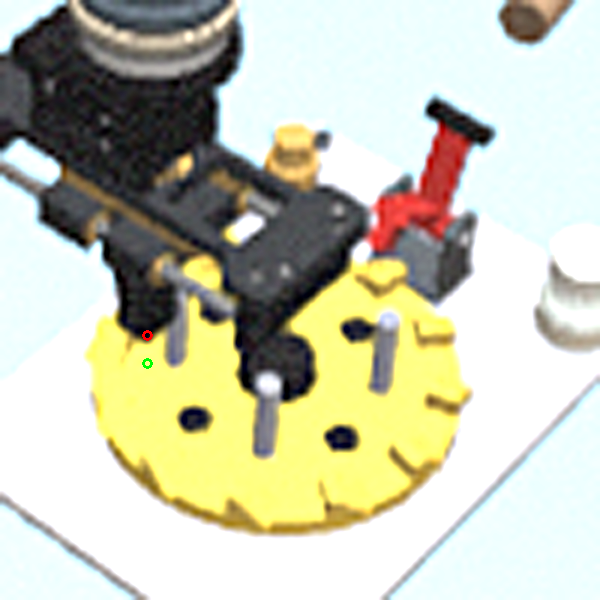

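```bash
cat > wh.py <<'E'
from go import *
def wh(obs,win,k=6):
    """obs {pin:(u,v) zoomed}: wheel per pin, by closest point"""
    off=dict(a=-45,b=45,c=135,d=-135)
    for n,(u,v) in obs.items():
        uv=np.array([(u+.5)/k-.5+win[0],(v+.5)/k-.5+win[1]])
        ws=np.linspace(-.9,.4,651); pr=proj('scene',toW(p,[pin(off[n],w) for w in ws])); d=np.linalg.norm(pr-uv,axis=1); i=d.argmin(); print(n,round(ws[i],3),round(d[i],2))
E
python3 -c "
from wh import *
wh(dict(d=(267,381),a=(388,320)),(222,145)); wh(dict(d=(293,383),a=(388,301)),(222,145))"
```

```text
d -0.236 0.39
a -0.256 0.22
d 0.004 0.24
a -0.016 0.24
```

>>> apply_moves(motion="0.003 0 0 0 0 0 0; 0.006 0 0 0 0 0 0; 0.009 0 0 0 0 0 0; 0.011 0 0 0 0 0 0; 0.011 0 0 0 0 0 0; 0.011 0 0 0 0 0 0; 0.011 0 0 0 0 0 0; 0.011 0 0 0 0 0 0")

```text
time_s: 11.85
position: [0.524, 0.0268, 0.041]
tcp_rot: [[-0.096, 0.995, -0.004], [0.995, 0.096, -0.001], [-0.001, -0.004, -1.0]]
force: [-2.1, -3.6, 0.4]
opening: 0.007
```

```bash
python3 -c "
from look import *
look('s8',(222,145,100,100))"
```

```text
[248.8 203.1]
[249.  198.4]
[-0.0456 -0.0303  0.041 ] 90.05494400610823 [-2.73179708 -3.88884295 -0.04711895] 11.9
```

View pics/s8z.png

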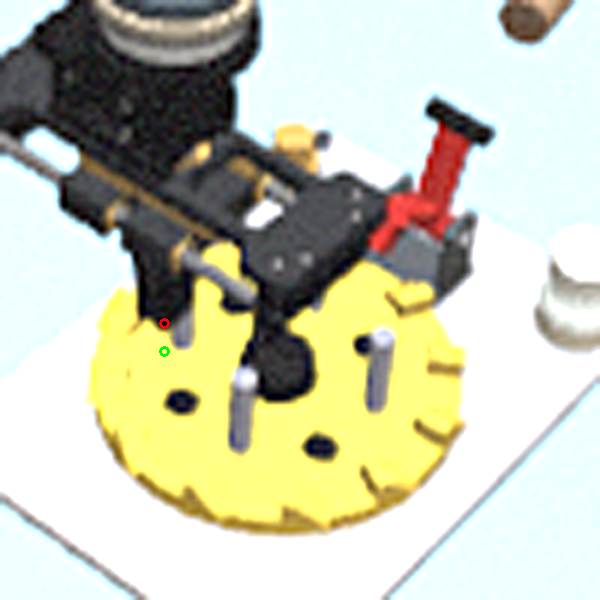

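```bash
python3 -c "
from wh import *
wh(dict(d=(246,376),a=(382,337)),(222,145))"
```

```text
d -0.438 0.47
a -0.48 0.14
```

```bash
cat > cor.py <<'E'
from go import *
def polar(n,cam='scene',a0=-150,a1=60,z=.038):
    im=cv2.imread(f'pics/{n}.png').astype(np.float32)
    A=np.radians(np.arange(a0,a1,.5)); r=np.arange(.060,.091,.001)
    P=np.array([[q*np.cos(a),q*np.sin(a),z] for q in r for a in A])
    uv=proj(cam,toW(p,P)).astype(np.float32).reshape(len(r),len(A),2)
    return cv2.remap(im,uv[...,0],uv[...,1],cv2.INTER_LINEAR)
def pinfit(n0,n1,cam='scene',a0=-150,a1=60,lo=-45,hi=5):
    # compare whole-disc annuli: rotate ref by w
    R0=polar(n0,cam,-180,180); A=polar(n1,cam,a0,a1); best=[]
    i0=int((a0+180)*2); n=A.shape[1]
    for s in range(lo*2,hi*2+1):
        B=np.roll(R0,s,axis=1)[:,i0:i0+n]
        best.append((float(np.corrcoef(B.ravel(),A.ravel())[0,1]),s/2))
    best.sort(reverse=True); return best[:6]
E
python3 -c "
from cor import *
for rng in [(-140,50),(-140,-45),(-45,50)]:
  print(rng,'s7',pinfit('s0','s7',a0=rng[0],a1=rng[1])[:3],'s8',pinfit('s0','s8',a0=rng[0],a1=rng[1]))
"
```

```text
(-140, 50) s7 [(0.9877829805133265, -13.5), (0.987476684055782, -14.0), (0.9852804192593406, -13.0)] s8 [(0.980955435679127, 2.5), (0.980364287830266, 2.0), (0.9785614705907811, 3.0), (0.9768984548760686, 1.5), (0.973441921562638, 3.5), (0.9709740290907733, 1.0)]
(-140, -45) s7 [(0.9927435681136899, -14.0), (0.9923103716307182, -13.5), (0.9923085023208877, -14.5)] s8 [(0.9874705427515911, 2.5), (0.9874182051105338, 2.0), (0.9866647568030424, 3.0), (0.9864970034852397, 1.5), (0.9850426188729359, 3.5), (0.9848093097172709, 1.0)]
(-45, 50) s7 [(0.9833604137563305, -13.5), (0.9823342898654913, -14.0), (0.9796234855843027, -13.0)] s8 [(0.9746493030721503, 2.5), (0.9735552355504846, 2.0), (0.9706883479125792, 3.0), (0.9676321408991047, 1.5), (0.9621449385547949, 3.5), (0.957599441323676, 1.0)]
```

The saw-tooth pattern correlates at −27.75° from the start (w ≈ −0.48). About 2 mm more is needed.

>>> apply_moves(motion="0.001 0 0 0 0 0 0; 0.002 0 0 0 0 0 0; 0.002 0 0 0 0 0 0; 0.002 0 0 0 0 0 0; 0.002 0 0 0 0 0 0; 0.002 0 0 0 0 0 0; 0.002 0 0 0 0 0 0; 0.002 0 0 0 0 0 0")

```text
time_s: 12.9
position: [0.5233, 0.0286, 0.041]
tcp_rot: [[-0.096, 0.995, -0.005], [0.995, 0.096, -0.001], [-0.001, -0.005, -1.0]]
force: [-3.6, -4.1, 1.0]
opening: 0.005
```

```bash
python3 -c "
from cor import *
snap('scene','s9'); print(infeeder())
print(pinfit('s0','s9',a0=-140,a1=50)[:4])
"
```

```text
[-0.0462 -0.0284  0.041 ]
[(0.9838265935491668, 0.0), (0.9826072616659206, 0.5), (0.981736414625879, -0.5), (0.9784382071204496, 1.0)]
```

Exactly one notch (0 to 0.1° off). Now I'll retreat, rise and go to the outer side of the bar.

>>> apply_moves(motion="-0.008 0 0 0 0 0 0; -0.016 0 -0.01 0 0 0 0; -0.016 0 -0.06 0 0 0 0; 0.01 0.015 -0.08 0 0 0 0; 0.06 0.035 -0.08 0 0 0 0; 0.11 0.046 -0.08 0 0 0 0; 0.16 0.046 -0.08 0 0 0 0; 0.206 0.046 -0.08 0 0 0 0")

```text
time_s: 13.95
position: [0.5529, 0.2403, 0.1222]
tcp_rot: [[-0.094, 0.996, 0.002], [0.996, 0.094, 0.001], [0.001, 0.002, -1.0]]
force: [-0.7, -0.2, -0.5]
opening: 0.002
```

>>> apply_moves(motion="0 0 0 0 0 0 0; 0 0 0.015 0 0 0 0; 0 0 0.03 0 0 0 0; 0 0 0.045 0 0 0 0; 0 0 0.052 0 0 0 0; 0 0 0.052 0 0 0 0; 0 0 0.052 0 0 0 0; 0 0 0.052 0 0 0 0")

```text
time_s: 14.95
position: [0.5528, 0.2388, 0.0698]
tcp_rot: [[-0.094, 0.996, 0.001], [0.996, 0.094, 0.0], [0.0, 0.001, -1.0]]
force: [0.1, -0.5, 0.0]
opening: 0.004
```

```bash
python3 -c "
from look import *
from cor import *
look('s10')
print(pinfit('s0','s10',a0=-140,a1=50)[:3])"
```

```text
[305.1 167.1]
[305.9 162.3]
[0.0031 0.178  0.0698] 89.97782931874332 [0.26529163 0.66825334 0.02635519] 15.0
[(0.9841510974951508, 0.0), (0.9828925442771912, 0.5), (0.9821043796697727, -0.5)]
```

View pics/s10z.png

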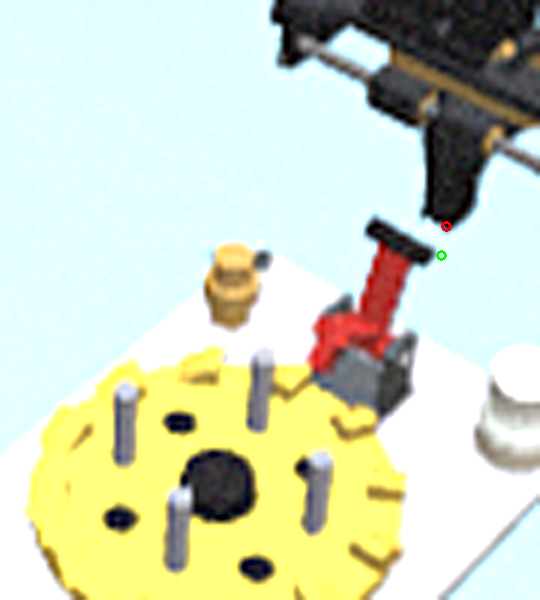

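>>> apply_moves(motion="-0.01 -0.002 0.004 0 0 0 0; -0.018 -0.002 0.004 0 0 0 0; -0.023 -0.002 0.004 0 0 0 0; -0.028 -0.002 0.004 0 0 0 0; -0.033 -0.002 0.004 0 0 0 0; -0.038 -0.002 0.004 0 0 0 0; -0.043 -0.002 0.004 0 0 0 0; -0.047 -0.002 0.004 0 0 0 0")

```text
time_s: 16.0
position: [0.555, 0.1912, 0.0652]
tcp_rot: [[-0.094, 0.996, 0.0], [0.996, 0.094, -0.0], [-0.0, 0.0, -1.0]]
force: [-0.7, 2.2, 0.8]
opening: 0.003
```

>>> apply_moves(motion="-0.002 0 0 0 0 0 0; -0.004 0 0 0 0 0 0; -0.006 0 0 0 0 0 0; -0.008 0 0 0 0 0 0; -0.009 0 0 0 0 0 0; -0.009 0 0 0 0 0 0; -0.009 0 0 0 0 0 0; -0.009 0 0 0 0 0 0")

```text
time_s: 17.0
position: [0.5554, 0.1843, 0.065]
tcp_rot: [[-0.094, 0.996, -0.0], [0.996, 0.094, 0.003], [0.003, 0.0, -1.0]]
force: [1.1, 6.1, -2.2]
opening: 0.01
```

```bash
python3 -c "
from look import *
from cor import *
look('s11')
print(pinfit('s0','s11',a0=-140,a1=50)[:3])"
```

```text
[293.8 177. ]
[294.5 172.2]
[0.0006 0.1235 0.065 ] 89.9263294135438 [ 1.51585138  6.21523897 -1.65685086] 17.05
[(0.9840547967352049, 0.0), (0.982872555037577, 0.5), (0.98194564416112, -0.5)]
```

View pics/s11z.png

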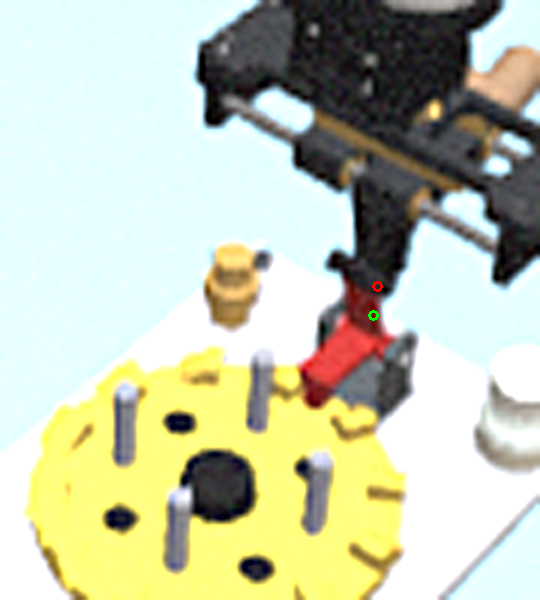

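The force has risen to 6 N with the command running ahead of the arm, so the pawl is likely at its stop. I'll press a little more to confirm, then release.

>>> apply_moves(motion="-0.001 0 0 0 0 0 0; -0.002 0 0 0 0 0 0; -0.003 0 0 0 0 0 0; -0.003 0 0 0 0 0 0; -0.003 0 0 0 0 0 0; -0.003 0 0 0 0 0 0; -0.003 0 0 0 0 0 0; -0.003 0 0 0 0 0 0")

```text
time_s: 18.05
position: [0.5554, 0.1839, 0.065]
tcp_rot: [[-0.092, 0.996, 0.0], [0.996, 0.092, 0.007], [0.007, 0.001, -1.0]]
force: [0.2, 14.4, -1.7]
opening: 0.009
```

```bash
python3 -c "
from go import *
print(infeeder(),bot.read_state()['force'])"
```

```text
[0.0006 0.1231 0.065 ] [ 0.17227377 14.37086998 -1.68072577]
```

A firm stop: +8 N for 0.4 mm. Releasing and rising.

>>> apply_moves(motion="0.008 0 0 0 0 0 0; 0.02 0 0 0 0 0 0; 0.04 0 0 0 0 0 0; 0.055 0 -0.02 0 0 0 0; 0.055 0 -0.06 0 0 0 0; 0.055 0 -0.1 0 0 0 0; 0.055 0 -0.13 0 0 0 0; 0.055 0 -0.13 0 0 0 0")

```text
time_s: 19.05
position: [0.5524, 0.2356, 0.198]
tcp_rot: [[-0.095, 0.995, 0.006], [0.995, 0.095, 0.001], [0.001, 0.006, -1.0]]
force: [-0.5, -0.2, 0.5]
opening: 0.003
```

```bash
python3 -c "
from look import *
from cor import *
look('s12')
print(pinfit('s0','s12',a0=-140,a1=50)[:3])
a=cv2.imread('pics/s0.png');b=cv2.imread('pics/s12.png')
x0,y0,w,h=272,155,35,50;k=11
z=np.hstack([cv2.resize(i[y0:y0+h,x0:x0+w],None,fx=k,fy=k,interpolation=cv2.INTER_CUBIC) for i in (a,b)])
cv2.imwrite('pics/cmp2.png',np.clip(z.astype(float)*2.,0,255).astype(np.uint8))
# dark-bar/red shift via phase correlation
A=[cv2.cvtColor(i[163:180,284:302],cv2.COLOR_BGR2GRAY).astype(np.float32) for i in (a,b)]
print(cv2.phaseCorrelate(A[0],A[1],cv2.createHanningWindow((18,17),cv2.CV_32F)))
"
```

```text
[309.3 134.5]
[310.3 128.7]
[0.001  0.1745 0.1961] 90.00289896074095 [-0.04400716  0.44499372 -1.15719211] 19.1
[(0.9838782145312646, 0.0), (0.9827200518142748, 0.5), (0.9817337760751609, -0.5)]
((-0.12722373794682262, 0.20618063362032224), 0.9859237012303905)
```

View pics/cmp2.png

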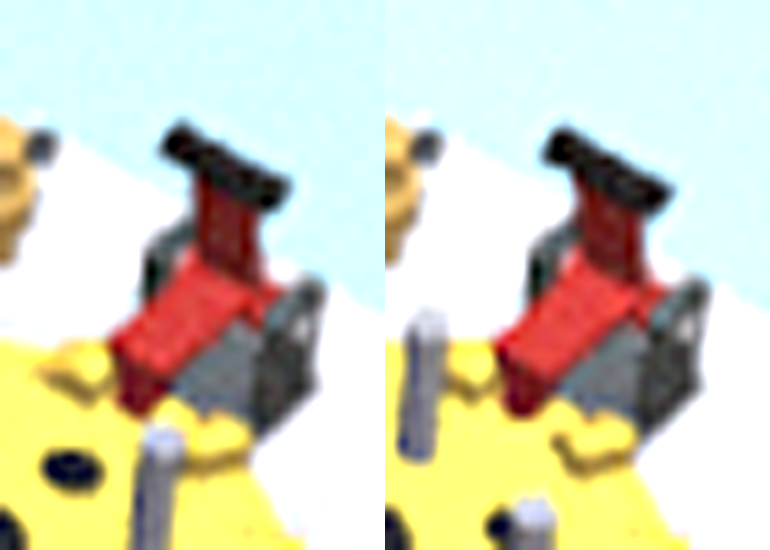

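View pics/s12z.png

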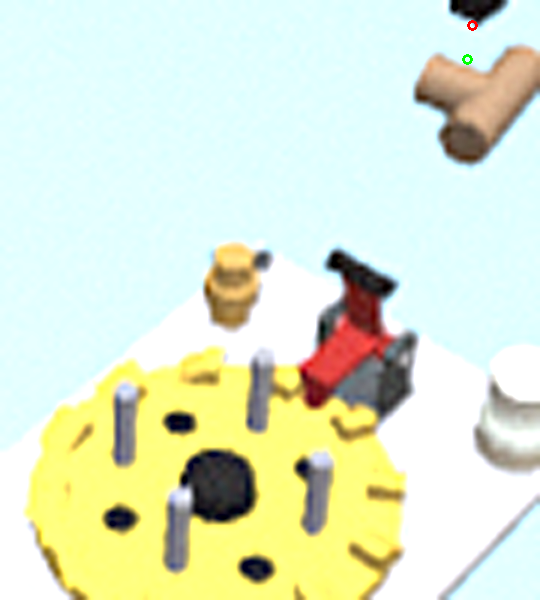

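The pawl looks the same as at the start: bar shift of 0.2 px, nose down between the teeth. The wheel is one notch back and the gripper is clear, so I'm handing in.

```bash
python3 -c "
from rig import bot
print(bot.hand_in())"
```

```text
the job is handed in; nothing more can be done
None
```

I lifted the pawl by pushing its bar outward, pushed the wheel back one notch by pin_c, and pushed the bar back until the pawl was seated. I handed in at about 19 s of the 51 s allowed; no verdict was reported.

**Last checks:**
- **Wheel:** its tooth pattern in the last scene picture matches the start picture turned back 30°, to within 0.5°.
- **Pawl:** the bar is within about 0.25 px of its starting position. When I pressed it home it met a firm stop, 14 N with 0.4 mm of movement.
- **Force:** the highest force I read was 14 N.
- **Bystanders:** the nipple and the visible part of the jar look unmoved in the close-ups. I did not measure the other loose items; the arm did not go near them at low height.

**What disagreed:**
- **Tool tip height:** the visible fingertip sat about 20 mm above the reported TCP. My first push passed just over the bar with no effect, so I repeated it lower.
- **Wheel angle:** before the last 2 mm push, single-pin readings of the angle spread from −0.44 to −0.48 rad. I used the tooth-pattern match, −0.48 rad, to decide that push.

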